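# Load a turned tool handle in the sprung drilling cradle

### The arm

A 6-joint arm with a two-finger parallel gripper is mounted at the origin on the work surface; the furniture and walls round the work are solid. World frame = base frame: x ahead of the robot, y to its left, z up, the work surface at z = 0. Lengths are in m, angles in rad, forces in N, time in s.
With the tool pointing down it reaches from about 0.375 to 0.975 m from the base axis. Payload 3.8 kg.
Tool frame: the origin (TCP) lies midway between the tips of the shut fingers; the grasp point (between the pads) lies 19 mm behind it; z points along the fingers, y is the line along which they close (so a half turn about z gives the same grasp; the last joint's range is limited). The gripper opens to 85 mm and grips with 20 to 120 N. Pads are 22 mm wide; open, the fingers measure 114 mm over their backs; the gripper's body (76 mm by 85 mm) begins 54 mm behind the grasp point. The pads swing forward as they close: fully open they stand 13 mm farther back than shut.
Start: joints at [-1.281, 0.264, 1.604, -0, 1.274, -0.037], TCP at [0.217, -0.639, 0.203] pointing down, gripper open.
Joint ranges: [-2.63, 2.63], [-0.94, 2.18], [0.31, 2.57], [-1.31, 4.45], [0, 2.66], [-2.55, 2.55]. Speed limits (rad/s): [2.57, 2.57, 3.14, 3.14, 3.14, 3.14].

### API

Orientations are given as a rotation vector (axis times angle).
In Python, from workcell import sensors, viewer, job gives the robot as it stands.
- The arm moves only by the shell command python3 -m inch 'ROWS' [FORCE]. ROWS is JSON, one flat list of numbers, 7 for each row, row after row: the shift along the tool's x, y, z in mm, then the turn, a rotation vector about the tool's x, y, z in degrees, then the finger opening in mm, from 0 to 85.4. A call has exactly 8 rows; each row shifts and turns the commanded pose from where the row before left it, along the tool's axes as they then stand; what a row does not reach is not made up. A row lasts 1/10 s, in which the tool goes at most 50 mm and 8.59 degrees, less where a joint would pass 70% of its speed; a pose out of reach is approached as far as the arm can. A call is refused whole if a number of a shift passes 50 or a number of a turn 8.59, either way. A call with a gripper value outside its range is refused whole. The fingers move at their own pace and stop on an object; FORCE is the grip in N (left out, the last holds). Time passes only in rows, so rows that do not move let the fingers close, or fill a call up. It gives the time, the measured TCP pose, the force, the opening and the grip force at its end, in the units of the state.
- sensors.read_state(): the state, without advancing time (a new reading comes with each control period).
- viewer.read_camera(name): name is "scene" or "top" or "wrist"; returns the picture (384x512x3 uint8, red, green, blue); there is no depth.
- viewer.camera_params(name): a dict with "K" (3x3 intrinsics, pixels), "k1" (the pictures are not rectified: a ray, as slopes to the right and down, at radius r is drawn at 1 + k1 r^2 times it, then the intrinsics apply), "world_to_cam" (4x4, takes a point from world to camera coordinates). Camera axes: x right, y down, z forward; pixel columns grow to the right and rows downward; lengths in m; the calibration is good to about 2 mm. A picture is of the moment at which its call begins: read the wrist's pose just before it. camera_params takes no time and is no camera call; for the wrist camera it gives the pose at the moment of the call.
- job.finish_job(): hands the job in; it is judged then, once.
The state is a dict: "time": time; "q": joint angles; "joint_vel": joint speeds; "joint_torque": joint torques, N m; "tool_pos": TCP position; "tcp_rot": TCP orientation; "wrist_force": force on the tool from outside, world axes, zero at the start; "torque": the same for the moment, N m; "width": opening from 0.0 (shut) to 1.0 (fully open); "grip_force": force on a finger pad.
Only numpy, scipy, OpenCV 4.12 (cv2) and the standard library are available. Lean on these libraries where they do the work, as an engineer would, in place of code of your own. Each camera call takes 0.05 s, during which the arm holds its last target. There are 200 camera calls.

### The job

Load the turned wooden tool handle into the drilling cradle, ready for cross-drilling its ferrule: lift the sprung clamp bar by its knob, turn it fully aside and let it rest raised on its post; then lay the handle in the V rests, ferrule end to the aluminium locating block, easing it along until its collar drops fully into the block's cross slot and the handle lies level. Turn the bar back over the handle and lower it by the knob until it clamps: do not let it snap down, do not press the handle hard against the cradle, and leave the other things on the bench alone.

Things in the scene. Friction and masses are not known exactly. Their poses are not given: they have to be found in the camera images.
- cradle: plywood-based drilling cradle screwed to the bench, 104 x 182 mm, base top z 12 mm. Origin: base underside, below the groove; y along the groove, x across it, z up. Two wooden 90-degree V rests, 52 mm wide, tops at z 44, stand at y -80 to -64 and y -3 to 13 mm; a barrel seated in them has its axis at x 0, z 46
- seat (a point): point on the axis of a seated barrel, between the V rests (cradle x 0, y -28, z 46 mm), with free space all round down to the base: fingers can straddle the barrel here when laying it in
- track_end (a point): cradle x 0, y 38, z 46: near end of the aluminium locating block's track. The block is locked with its centre anywhere from 3 to 24 mm from this point towards +y; that is not measured: see or feel for it. Block 48 mm along y, 52 wide, top z 47. A channel 27 mm wide clears the barrel; a bevelled cross slot 11 mm wide in mid-block takes the collar. A collar beside the slot rides on the block, axis at z 58
- post_axis (a point): point on the vertical axis of the clamp post, 52 mm above the bench, on top of the post's fixed cam sleeve; at x 50, y -72 mm in the cradle's frame
- bar_lift (a joint): lift of the clamp bar, m; 0 bottom, 0.020 top. A spring in the post (with the bar's weight) pulls it down with about 8 N at 0 and 11 N at 0.020. A key tooth under the bar sits in a notch of the cam sleeve, so the bar turns only when lifted beyond 0.012; turned away from the notch and let go, it rests on the sleeve at 0.012. On a seated handle it reads 0.004
- bar_turn (a joint): turn of the clamp bar about the post, rad; 0 (a stop): over the groove, pointing to the cradle's -x; grows anticlockwise from above to 1.75 (stop); at 1.57 it points to the cradle's -y. The tooth enters the notch only within about 0.1 of 0
- bar_knob (a point): middle of the gripping part of the black knob that stands on the free end of the bar, 85 mm from the post axis, 76 mm over the bench at lift 0. Knob 18 mm in diameter from 11 mm below this point to 5 mm above, flaring to 23 mm; top 17 mm above. The bar under it is 14 mm wide and 8 mm thick, its top 13 mm below this point
- clamp_bar: the clamp bar with its knob and rubber pad; origin on the post axis at bench height when down, -x along the bar at any turn
- handle_mid (a point): turned handle of pale wood, 207 mm long, lying on the bench: mid-length on its axis (17.5 mm above the bench as it lies). Its y axis runs lengthwise towards the ferrule, z up. Octagonal barrel 24 mm across flats from y -89 to 50 mm, octagonal pommel 35 mm across at the -y end, collar, then a round neck and brass ferrule 20 mm in diameter to y 103. About 0.13 to 0.21 kg
- collar (a point): centre of the handle's round collar, 35 mm in diameter and 8 mm thick, 54.5 mm from handle_mid towards the ferrule
- tool_handle: the same handle; origin at mid-length on its underside, 17.5 mm below handle_mid, same axes
- chisel: bystander: bevel-edge chisel, 285 mm, wooden handle; origin at its underside
- offcut: bystander: dark wood offcut, 62 x 110 x 18 mm; origin at its underside
- screwdriver: bystander: screwdriver, 212 mm; origin at its underside
- tape_measure: bystander: tape measure, 38 x 87 x 73 mm; origin at its underside
- mug: bystander: mug, 96 mm high; origin at its underside
- carton: bystander: small screw carton, 61 x 90 x 55 mm; origin at its underside
- sander: bystander: brown sanding block, 68 x 110 x 30 mm; origin at its underside

How it is judged:
On the way, in this order (a step that is already met when the one before it is completed fails the run):
1. the clamp bar is turned aside and rests raised on its post, let go (value of joint bar_turn above 1.2 rad and value of joint bar_lift above 0.01 m and contact force between the fingers and clamp_bar below 0.2 N), for 0.2 s.
2. the handle lies level in the V rests with its collar down in the slot, the bar still aside (x of collar in the frame of cradle between -0.003 and 0.003 m and y of collar in the frame of cradle between 0.035 and 0.065 m and z of collar in the frame of cradle between 0.043 and 0.049 m and angle between the y axis of handle_mid and the y axis of cradle, either way round below 0.05 rad and value of joint bar_turn above 1 rad), for 0.3 s.
At the end, for the whole second after the job is handed in: handle at rest in the cradle: collar centre within 3 mm of the groove axis sideways and in height (down in the slot), axis within 0.05 rad of the groove; bar over it (turn below 0.1), lift 2 to 6 mm, pressing on it with over 3 N (x of collar in the frame of cradle between -0.003 and 0.003 m and y of collar in the frame of cradle between 0.035 and 0.065 m and z of collar in the frame of cradle between 0.043 and 0.049 m and angle between the y axis of handle_mid and the y axis of cradle, either way round below 0.05 rad and value of joint bar_turn below 0.1 rad and value of joint bar_lift between 0.002 and 0.006 m and contact force between clamp_bar and tool_handle above 3 N and linear speed of tool_handle below 0.02 m/s); the robot touches nothing.
It fails at once if the bar is let go and snaps down over the groove (faster than 0.45 m/s) (value of joint bar_turn below 0.4 rad and velocity of joint bar_lift below -0.45 m/s).
It fails at once if the handle is forced against the cradle: its contact forces on the rests and block add up to over 35 N (about 22 N pressed straight down) (contact force between tool_handle and cradle above 35 N).
It fails at once if a bystander on the bench is shifted by more than 3 cm (distance of any of chisel, offcut, screwdriver, tape_measure, mug, carton, sander from where it was at the start of the episode above 0.03 m).
It also fails if it takes over 72 s, if anything falls off the work surface, if the arm or the gripper's body presses on something with over 40 N, if the wrist force passes 120 N, or if a joint passes its speed limit or range.

## Working session

There is one attempt and no reset: what is moved stays moved. The work goes in short steps, Python scripts to look and compute and a shell command to move; the robot and the scene stay as the last step left them, time stands still between calls to the robot, and variables do not carry over. Pictures are saved under pics/ and viewed, at most 10 in all, crops included, and the job is handed in when it is done.

```bash
ls; mkdir -p pics
python3 - <<'E'
from workcell import sensors, viewer
import cv2,numpy as np
s=sensors.read_state();print(s)
ims=[]
for n in("scene","top"):
    p=viewer.camera_params(n);print(n,p)
    im=viewer.read_camera(n);cv2.imwrite(f"pics/{n}0.png",im[:,:,::-1])
E
```

```text
pics
{'time': 0.0, 'q': array([-1.28090634e+00,  2.64758225e-01,  1.60537468e+00, -2.39580183e-05,
        1.27368820e+00, -3.69308431e-02]), 'joint_vel': array([ 0.001575  , -0.00020504, -0.00058953, -0.00055718, -0.00130485,
       -0.00095709]), 'joint_torque': array([ 4.35056310e-03, -5.15100074e+01, -3.67312288e+01,  2.69874090e-04,
        1.29051527e-02, -1.08604974e-05]), 'tool_pos': array([ 0.21644227, -0.63852349,  0.2020583 ]), 'tcp_rot': array([-3.09756081e+00, -5.10738988e-01,  4.76903638e-04]), 'wrist_force': array([0.06628084, 0.41141715, 0.28146777]), 'torque': array([-0.04649739,  0.00442778,  0.01263741]), 'grip_force': 0.0, 'width': 1.0005758698860154}
scene {'K': array([[348.68698833,   0.        , 253.54740148],
       [  0.        , 348.68698833, 189.63913891],
       [  0.        ,   0.        ,   1.        ]]), 'k1': -0.10523984666655299, 'world_to_cam': array([[-0.45203056, -0.89197473,  0.00703289,  0.23332513],
       [-0.66113389,  0.32973251, -0.67392763,  0.35335804],
       [ 0.59880744, -0.30928556, -0.7387639 ,  0.96087917],
       [ 0.        ,  0.        ,  0.        ,  1.        ]])}
top {'K': array([[482.86977743,   0.        , 256.91588476],
       [  0.        , 482.86977743, 188.35635206],
       [  0.        ,   0.        ,   1.        ]]), 'k1': -0.03769460843121812, 'world_to_cam': array([[ 0.01593271, -0.99982473,  0.00983161,  0.02235499],
       [-0.99341854, -0.01694455, -0.11328055,  0.45855248],
       [ 0.11342729, -0.00796204, -0.9935144 ,  1.58579756],
       [ 0.        ,  0.        ,  0.        ,  1.        ]])}
```

Run:
```python
import cv2
im=cv2.imread("pics/top0.png");cv2.imwrite("pics/top0b.png",cv2.resize(im,(800,600)))
im=cv2.imread("pics/scene0.png");cv2.imwrite("pics/scene0b.png",cv2.resize(im,(800,600)))
```

```text
(no output)
```

View pics/top0b.png

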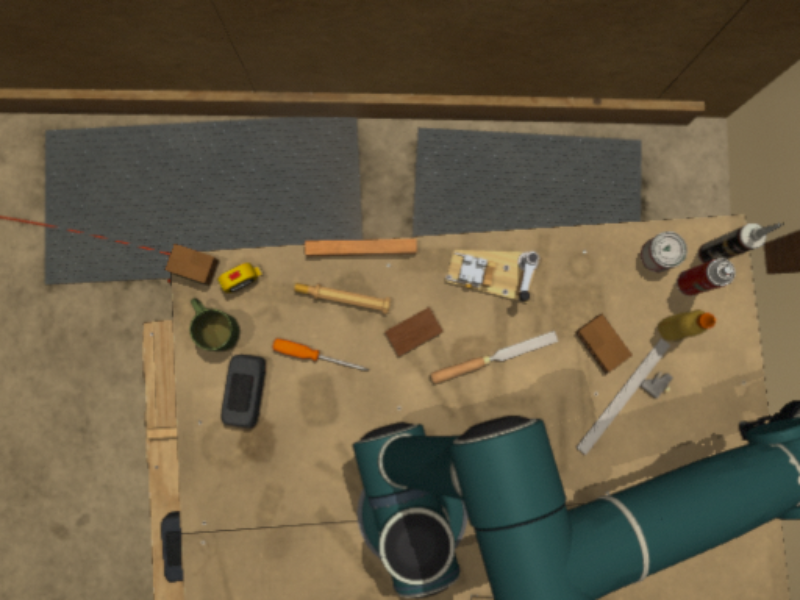

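View pics/scene0b.png

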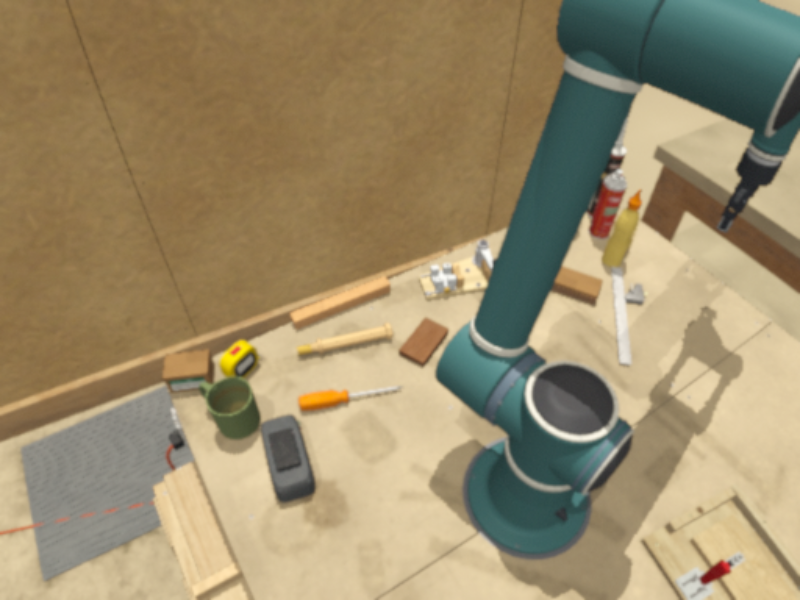

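The top view shows the handle from ferrule (300,288) to pommel (386,305), and the cradle at (490,273) with its block on the left. The bar post is at (530,258) and the knob at (524,294), so cradle +y is about world +y. The scene view agrees. Pixels are in the 800-wide picture.

```bash
cat > h.py <<'E'
import numpy as np, cv2
from workcell import viewer, sensors
from scipy.spatial.transform import Rotation as R
def ray(p,uv,z):
    """pixel list -> world points on plane z (calibration dict p)"""
    K=p["K"];uv=np.atleast_2d(uv).astype(float)
    d=(uv-[K[0,2],K[1,2]])/[K[0,0],K[1,1]]
    u=d.copy()
    for _ in range(20): u=d/(1+p["k1"]*(u**2).sum(1,keepdims=True))
    T=p["world_to_cam"];Rm,t=T[:3,:3],T[:3,3];c=-Rm.T@t
    w=np.c_[u,np.ones(len(u))]@Rm
    return c+w*((z-c[2])/w[:,2])[:,None]
def proj(p,X):
    c=np.atleast_2d(X)@p["world_to_cam"][:3,:3].T+p["world_to_cam"][:3,3]
    u=c[:,:2]/c[:,2:];u=u*(1+p["k1"]*(u**2).sum(1,keepdims=True))
    return u*[p["K"][0,0],p["K"][1,1]]+p["K"][:2,2]
def comps(mask,amin=60):
    n,l,s,c=cv2.connectedComponentsWithStats(mask.astype(np.uint8))
    return [(s[i,4],*c[i].round(1)) for i in range(1,n) if s[i,4]>=amin]
def tool(dx):
    """world displacement (m) -> tool axes mm"""
    return (R.from_rotvec(sensors.read_state()["tcp_rot"]).inv().apply(dx)*1e3).round(1)
E
python3 - <<'E'
from h import *
p=viewer.camera_params("top");k=.64
for n,u,z in [("knobtop",(524,294),.093),("post",(530,258),.06),("ferr",(295,287),.0175),("pommel",(390,305),.0175),("block",(473,270),.047),("collar",(312,290),.0175)]:
    print(n,ray(p,np.array(u)*k,z).round(4))
im=cv2.imread("pics/top0.png");c=im[140:220,170:360]
cv2.imwrite("pics/c0.png",cv2.resize(c,(760,320),interpolation=2))
s=sensors.read_state();pw=viewer.camera_params("wrist");T=pw["world_to_cam"];print("camc",-T[:3,:3].T@T[:3,3],T[:3,:3].round(2),pw["K"][0]);print(R.from_rotvec(s["tcp_rot"]).as_matrix().round(3))
E
```

```text
knobtop [[ 0.4554 -0.2211  0.093 ]]
post [[ 0.5359 -0.2396  0.06  ]]
ferr [[0.471  0.2587 0.0175]]
pommel [[0.4356 0.054  0.0175]]
block [[ 0.5101 -0.1207  0.047 ]]
collar [[0.4651 0.222  0.0175]]
camc [ 0.28971369 -0.61407785  0.3720889 ] [[ 0.32 -0.95 -0.  ]
 [-0.9  -0.31  0.3 ]
 [-0.29 -0.1  -0.95]] [301.07467361   0.         258.16684851]
[[ 0.947  0.321 -0.001]
 [ 0.321 -0.947  0.002]
 [ 0.    -0.002 -1.   ]]
```

View pics/c0.png

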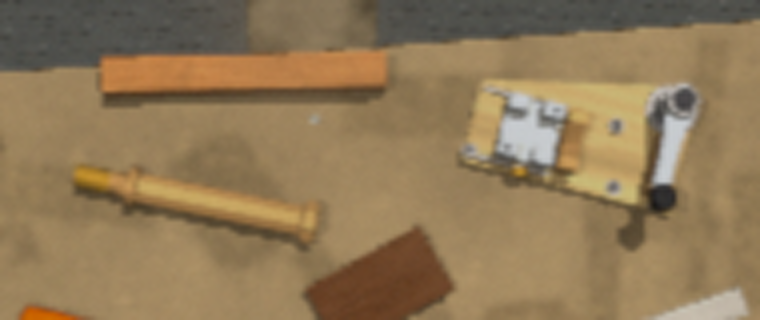

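```bash
python3 -m inch '[24,-31.5,0,0,0,0,85, 24,-31.5,0,0,0,0,85, 24,-31.5,0,0,0,0,85, 24,-31.5,0,0,0,0,85, 24,-31.5,0,0,0,0,85, 24,-31.5,0,0,0,0,85, 24,-31.5,0,0,0,0,85, 24,-31.5,0,0,0,0,85]' 40 && python3 -m inch '[19,-15.5,0,0,0,3.9,85, 19,-15.5,0,0,0,3.9,85, 19,-15.5,0,0,0,3.9,85, 19,-15.5,0,0,0,3.9,85, 19,-15.5,0,0,0,3.9,85, 19,-15.5,0,0,0,3.9,85, 19,-15.5,0,0,0,3.9,85, 19,-15.5,0,0,0,3.9,85]'
python3 - <<'E'
from h import *
s=sensors.read_state();print(s)
p=viewer.camera_params("wrist")
im=viewer.read_camera("wrist");cv2.imwrite("pics/w1.png",im[:,:,::-1]);np.save("w1.npy",p,allow_pickle=True)
cv2.imwrite("pics/w1b.png",cv2.resize(im[:,:,::-1],(800,600)))
E
```

```text
time: 0.9
tool_pos: [0.3176, -0.3371, 0.2029]
tcp_rot: [-3.099, -0.51, 0.0]
wrist_force: [0.0, -0.0, -0.6]
width: 0.997
grip_force: 0.0
time: 1.7
tool_pos: [0.4566, -0.2026, 0.2029]
tcp_rot: [-3.122, 0.345, 0.001]
wrist_force: [-0.1, 0.2, -0.0]
width: 0.991
grip_force: 0.0
{'time': 1.7, 'q': array([-4.67484565e-01, -7.07574676e-02,  1.97003924e+00, -3.48783413e-05,
        1.24316579e+00,  1.32357990e+00]), 'joint_vel': array([ 0.42136714,  0.28362009, -0.26395133, -0.00188781, -0.02500622,
        1.09251078]), 'joint_torque': array([ -1.6308374 , -34.04237866, -35.28639078,   0.08768982,
         0.11516115,  -1.13368839]), 'tool_pos': array([ 0.45663583, -0.20263338,  0.20293215]), 'tcp_rot': array([-3.12229411e+00,  3.45250311e-01,  1.27607805e-03]), 'wrist_force': array([-0.11227131,  0.1629066 , -0.02363889]), 'torque': array([0.02791783, 0.00396053, 0.01619829]), 'grip_force': 0.0, 'width': 0.9908023859926877}
```

View pics/w1b.png

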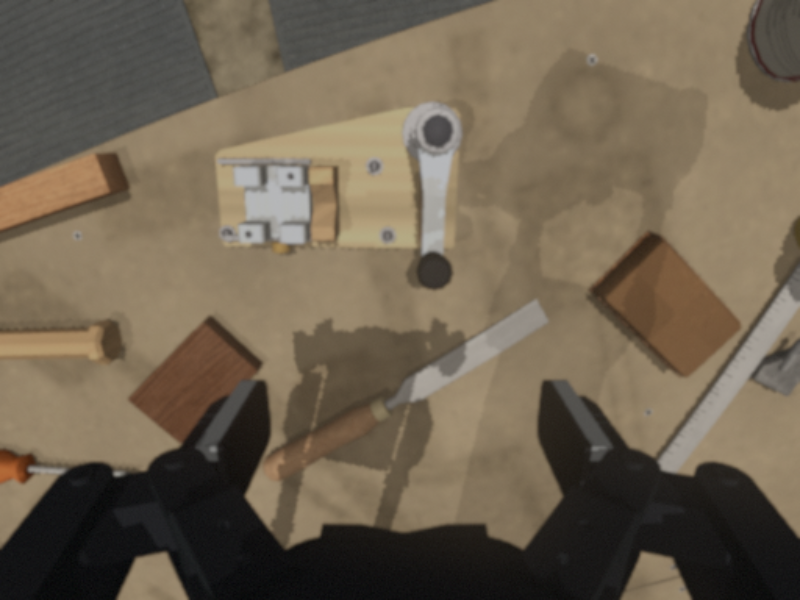

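The wrist view shows the knob top at (434,271), the post cap at (438,130), the block's four horns around (271,205) with the cross slot between them, and the V rest at (323,203).

Run:
```python
from h import *
p=np.load("w1.npy",allow_pickle=True).item();k=.64
P={}
for n,u,z in [("knobtop",(434,271),.093),("knobtop2",(434,273),.093),("postcap",(438,130),.085),("barmidL",(422,200),.063),("barmidR",(446,200),.063),("block",(271,205),.047),("hTL",(235,167),.047),("hBL",(238,243),.047),("hTR",(308,167),.047),("hBR",(306,243),.047),("slotT",(270,176),.047),("slotB",(271,234),.047),("rest_r",(337,203),.044),("rest_l",(311,203),.044),("baseBR",(456,248),.012),("baseBL",(222,248),.012),("baseTL",(218,152),.012),("pommel",(108,341),.0175)]:
    P[n]=ray(p,np.array(u)*k,z)[0];print(n,P[n].round(4))
im=cv2.imread("pics/w1.png");c=im[60:190,130:310]
cv2.imwrite("pics/c1.png",cv2.resize(c,(792,572),interpolation=2))
g=cv2.cvtColor(im,cv2.COLOR_BGR2GRAY)
m=np.zeros(g.shape,bool);m[155:192,262:296]=True
print(comps((g<60)&m)); m=np.zeros(g.shape,bool);m[65:100,262:298]=True;print(comps((g<75)&m))
```

```text
knobtop [ 0.4564 -0.222   0.093 ]
knobtop2 [ 0.4552 -0.2218  0.093 ]
postcap [ 0.537  -0.2415  0.085 ]
barmidL [ 0.4969 -0.2242  0.063 ]
barmidR [ 0.4935 -0.2395  0.063 ]
block [ 0.5149 -0.1221  0.047 ]
hTL [ 0.5452 -0.1055  0.047 ]
hBL [ 0.4946 -0.0911  0.047 ]
hTR [ 0.5337 -0.1541  0.047 ]
hBR [ 0.4838 -0.1385  0.047 ]
slotT [ 0.5339 -0.1272  0.047 ]
slotB [ 0.4955 -0.1161  0.047 ]
rest_r [ 0.5057 -0.1666  0.044 ]
rest_l [ 0.5097 -0.149   0.044 ]
baseBR [ 0.449  -0.2432  0.012 ]
baseBL [ 0.4897 -0.0635  0.012 ]
baseTL [ 0.5601 -0.084   0.012 ]
pommel [0.437  0.058  0.0175]
[(np.int32(364), np.float64(277.0), np.float64(173.0))]
[(np.int32(83), np.float64(280.8), np.float64(87.1))]
```

View pics/c1.png

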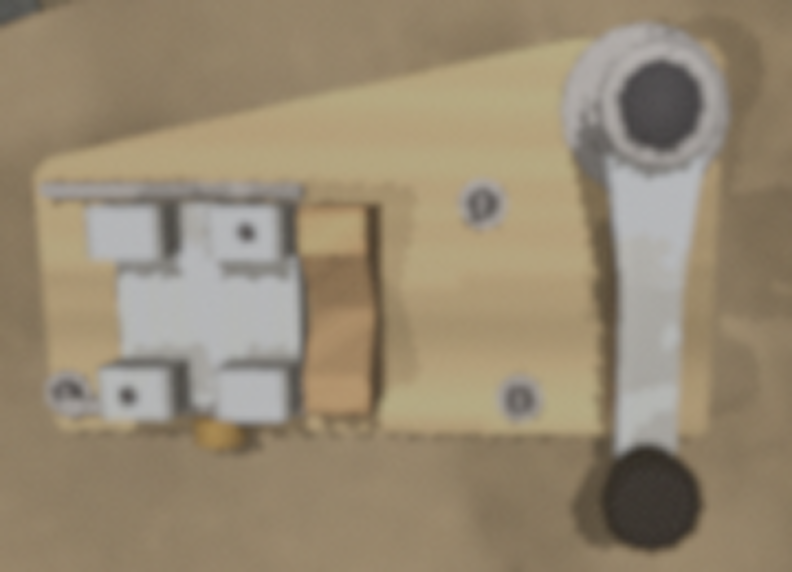

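Checks agree: the bar length comes out at 83 mm against 85, and the base edge at 184 mm against 182. Cradle yaw is about -13°, the knob is at (0.456,-0.222), and the slot is at about (0.5147,-0.1217), so the block is near cradle y 41. Next I go over the knob and descend partway.

```bash
python3 -m inch '[2,9,10,0,0,0,85, 2,9,20,0,0,0,85, 0,0,20,0,0,0,85, 0,0,20,0,0,0,85, 0,0,10,0,0,0,85, 0,0,0,0,0,0,85, 0,0,0,0,0,0,85, 0,0,0,0,0,0,85]'
python3 - <<'E'
from h import *
p=viewer.camera_params("wrist");s=sensors.read_state()
im=viewer.read_camera("wrist");cv2.imwrite("pics/w2.png",im[:,:,::-1])
uv=proj(p,[.456,-.222,.093])[0];print("pred knob",uv)
g=cv2.cvtColor(im,cv2.COLOR_RGB2GRAY);x,y=uv.astype(int);m=np.zeros(g.shape,bool);m[y-28:y+28,x-28:x+28]=1
for t in(50,60,70):
    for c in comps((g<t)&m): print(t,c,ray(p,c[1:],.093).round(4))
c=im[max(0,y-60):y+60,max(0,x-80):x+80];cv2.imwrite("pics/c2.png",cv2.resize(c[:,:,::-1],None,fx=4,fy=4))
print(s["tool_pos"],"toknob",tool(np.array([.456,-.222,.06])-s["tool_pos"]),np.degrees(R.from_rotvec(s["tcp_rot"]).as_matrix()[1::-1,0]))
E
```

```text
time: 2.55
tool_pos: [0.4571, -0.2228, 0.1246]
tcp_rot: [3.122, -0.341, 0.003]
wrist_force: [0.1, 0.5, 1.0]
width: 0.994
grip_force: 0.0
pred knob [257.20757263 208.38807961]
50 (np.int32(525), np.float64(257.6), np.float64(205.6)) [[ 0.458  -0.2227  0.093 ]]
60 (np.int32(740), np.float64(257.1), np.float64(205.8)) [[ 0.458  -0.2224  0.093 ]]
70 (np.int32(783), np.float64(257.0), np.float64(205.8)) [[ 0.458  -0.2223  0.093 ]]
[ 0.45705429 -0.22282422  0.12459241] toknob [-1.4 -0.6 64.6] [-12.37850444  55.94252657]
```

```bash
python3 -m inch '[0,0,20,0,0,0,85, 0,0,20,0,0,0,85, 0,0,16,0,0,0,60, 0,0,8,0,0,0,35, 0,0,0,0,0,0,10, 0,0,0,0,0,0,10, 0,0,0,0,0,0,10, 0,0,0,0,0,0,10]' 40 && python3 -m inch '[0,0,0,0,0,0,10, 0,0,0,0,0,0,10, 0,0,-4,0,0,0,10, 0,0,-4,0,0,0,10, 0,0,-4,0,0,0,10, 0,0,-3,0,0,0,10, 0,0,-2,0,0,0,10, 0,0,0,0,0,0,10]'
```

```text
time: 3.4
tool_pos: [0.4571, -0.2225, 0.0606]
tcp_rot: [3.122, -0.341, 0.003]
wrist_force: [-1.1, 1.0, 2.1]
width: 0.221
grip_force: 39.1
time: 4.2
tool_pos: [0.4575, -0.2224, 0.0755]
tcp_rot: [3.123, -0.342, 0.004]
wrist_force: [6.0, -2.0, -10.0]
width: 0.215
grip_force: 39.4
```

```bash
python3 -m inch '[0,0,-2,0,0,0,10, 0.2,4,0,0,0,-2.7,10, 0.4,8,0,0,0,-5.4,10, 0.4,8,0,0,0,-5.4,10, 0.4,8,0,0,0,-5.4,10, 0.4,8,0,0,0,-5.4,10, 0.4,8,0,0,0,-5.4,10, 0.4,8,0,0,0,-5.4,10]' && python3 -m inch '[0.4,8,0,0,0,-5.4,10, 0.4,8,0,0,0,-5.4,10, 0.4,8,0,0,0,-5.4,10, 0.4,8,0,0,0,-5.4,10, 0.4,8,0,0,0,-5.4,10, 0.4,8,0,0,0,-5.4,10, 0,0,0,0,0,0,10, 0,0,0,0,0,0,10]'
```

```text
time: 5.0
tool_pos: [0.461, -0.2718, 0.0762]
tcp_rot: [-3.077, -0.62, -0.0]
wrist_force: [5.3, 1.7, -9.3]
width: 0.219
grip_force: 39.4
time: 5.8
tool_pos: [0.4895, -0.3081, 0.076]
tcp_rot: [-2.784, -1.446, 0.002]
wrist_force: [2.1, 4.0, -10.8]
width: 0.218
grip_force: 39.4
```

```bash
python3 -m inch '[0.4,8,0,0,0,-5.4,10, 0.4,8,0,0,0,-5.4,10, 0.4,8,0,0,0,-5.4,10, 0,0,0,0,0,0,10, 0,0,2,0,0,0,10, 0,0,2,0,0,0,10, 0,0,1,0,0,0,10, 0,0,0,0,0,0,10]' && python3 -m inch '[0,0,0,0,0,0,45, 0,0,0,0,0,0,45, 0,0,0,0,0,0,45, 0,0,0,0,0,0,45, 0,0,-20,0,0,0,45, 0,0,-30,0,0,0,60, 0,0,-40,0,0,0,60, 0,0,-30,0,0,0,60]'
python3 - <<'E'
from h import *
s=sensors.read_state();p=viewer.camera_params("wrist")
im=viewer.read_camera("wrist");cv2.imwrite("pics/w3.png",im[:,:,::-1]);print(s["tool_pos"],R.from_rotvec(s["tcp_rot"]).as_matrix().round(3),s["q"].round(2))
np.save("w3.npy",p,allow_pickle=True)
cv2.imwrite("pics/w3b.png",cv2.resize(im[:,:,::-1],(800,600)))
t=np.array([.4533,.1564,0])+(-.018)*np.array([.17,.985,0]);print(t,tool(t+[0,0,.15]-s["tool_pos"]))
E
```

```text
time: 6.6
tool_pos: [0.5114, -0.3198, 0.0732]
tcp_rot: [-2.554, -1.825, 0.0]
wrist_force: [0.0, 5.7, -7.1]
width: 0.222
grip_force: 39.9
time: 7.4
tool_pos: [0.5131, -0.3217, 0.1964]
tcp_rot: [2.552, 1.827, 0.001]
wrist_force: [0.7, -0.1, 0.3]
width: 0.701
grip_force: 0.0
[ 0.51314467 -0.3217222   0.19636489] [[ 0.322  0.947  0.002]
 [ 0.947 -0.322 -0.002]
 [-0.001  0.003 -1.   ]] [-0.6   0.14  1.77 -0.    1.23 -0.27]
[0.45024 0.13867 0.     ] [ 415.7 -208.4   42.4]
```

View pics/w3b.png

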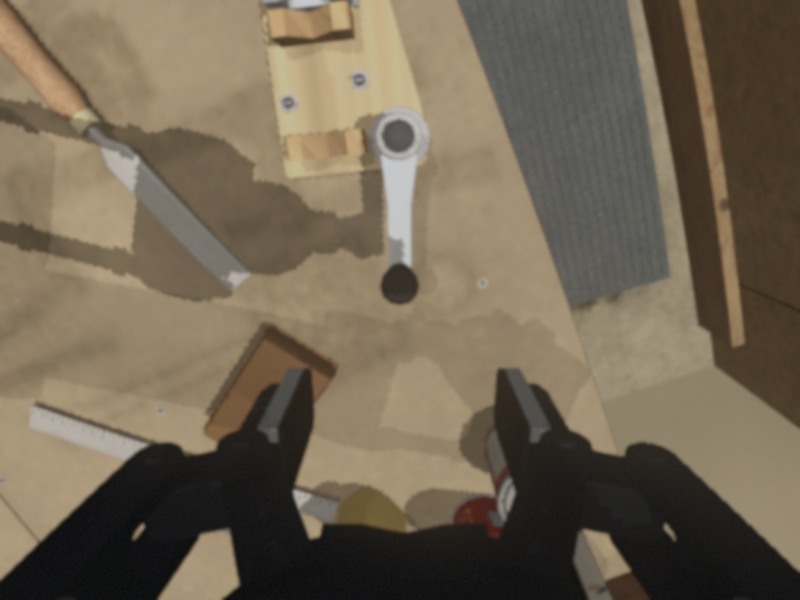

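The wrist view shows the bar turned aside, post at (400,136) and knob at (400,285), released and standing on its own. Next is the handle.

```bash
python3 -m inch '[20,-10,0,0,0,0,85, 42,-21,0,0,0,0,85, 42,-21,0,0,0,0,85, 42,-21,0,0,0,0,85, 42,-21,0,0,0,0,85, 42,-21,0,0,0,0,85, 42,-21,0,0,0,0,85, 42,-21,0,0,0,0,85]' && python3 -m inch '[42,-21,0,0,0,0,85, 42,-21,0,0,0,0,85, 18,-8,0,0,0,0,85, 0,0,5,0,0,-3,85, 0,0,5,0,0,-3,85, 0,0,0,0,0,-3,85, 0,0,0,0,0,0,85, 0,0,0,0,0,0,85]'
python3 - <<'E'
from h import *
s=sensors.read_state();p=viewer.camera_params("wrist")
im=viewer.read_camera("wrist");cv2.imwrite("pics/w4.png",im[:,:,::-1]);print(s["tool_pos"],R.from_rotvec(s["tcp_rot"]).as_matrix().round(3))
np.save("w4.npy",p,allow_pickle=True)
print("pred fer,collar,pom",proj(p,[[.471,.2587,.0175],[.4625,.21,.0175],[.4356,.054,.0175]]).round())
cv2.imwrite("pics/w4b.png",cv2.resize(im[:,:,::-1],(800,600)))
E
```

```text
time: 8.25
tool_pos: [0.4634, 0.029, 0.1928]
tcp_rot: [-2.554, -1.829, 0.0]
wrist_force: [0.5, 0.6, -1.1]
width: 0.995
grip_force: 0.0
time: 9.05
tool_pos: [0.4497, 0.1397, 0.183]
tcp_rot: [-2.404, -2.022, 0.001]
wrist_force: [0.0, 0.1, 0.1]
width: 0.996
grip_force: 0.0
[0.44973368 0.13973003 0.18299366] [[ 0.171  0.985 -0.001]
 [ 0.985 -0.171 -0.   ]
 [-0.    -0.001 -1.   ]]
pred fer,collar,pom [[259.  51.]
 [259. 100.]
 [259. 234.]]
```

View pics/w4b.png

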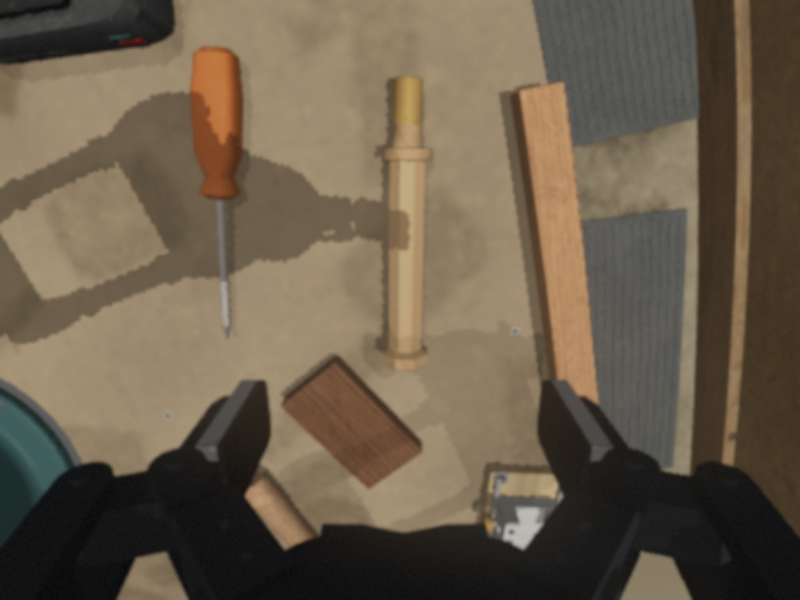

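The picture shows the handle upright: ferrule tip (408,77), collar (407,153), pommel end (402,367). The offcut corner is clear of the grasp.

Run:
```python
from h import *
p=np.load("w4.npy",allow_pickle=True).item();k=.64;s=sensors.read_state()
f,c,b1,b2,q=[ray(p,np.array(u)*k,z)[0] for u,z in [((408,77),.0175),((407,153),.020),((408,190),.0295),((404.5,330),.0295),((402,366),.0175)]]
print(f,c,b1,b2,q,"len",np.linalg.norm(f-q),"f-c",np.linalg.norm((f-c)[:2]))
for a,b in((f,q),(b1,b2)): print(np.degrees(np.arctan2(*(a-b)[1::-1])))
im=cv2.imread("pics/w4.png");L=cv2.cvtColor(im,cv2.COLOR_BGR2Lab).astype(int)
for r in(125,150,175,200): print(r,L[r,235:285,0].tolist())
d=(f-q)/np.linalg.norm(f-q);mid=q+d*.1035;g=mid-.018*d
print("mid",mid,"grasp",g,"tool",tool([g[0]-s["tool_pos"][0],g[1]-s["tool_pos"][1],.003-s["tool_pos"][2]]))
```

```text
[0.47354304 0.25968926 0.0175    ] [0.46456716 0.21148826 0.02      ] [0.46108406 0.1876155  0.0295    ] [0.44142049 0.08788682 0.0295    ] [0.43348373 0.05341711 0.0175    ] len 0.21012602746784337 f-c 0.04902961356272712
79.00961851855739
78.84602267661566
125 [151, 152, 154, 154, 154, 153, 152, 149, 139, 120, 108, 104, 105, 116, 130, 141, 142, 142, 142, 144, 158, 173, 180, 180, 179, 180, 179, 180, 179, 175, 168, 163, 160, 160, 159, 154, 143, 131, 132, 135, 137, 138, 136, 136, 136, 135, 134, 135, 136, 137]
150 [97, 97, 96, 96, 95, 95, 96, 93, 96, 95, 94, 94, 95, 101, 109, 111, 112, 112, 112, 115, 119, 124, 125, 125, 127, 130, 143, 161, 172, 169, 161, 158, 158, 158, 156, 147, 134, 128, 130, 133, 133, 133, 132, 131, 131, 132, 131, 131, 132, 133]
175 [138, 140, 139, 140, 139, 140, 139, 137, 134, 122, 103, 92, 97, 110, 129, 141, 142, 141, 141, 147, 160, 173, 177, 177, 177, 176, 176, 174, 171, 165, 159, 156, 155, 154, 152, 142, 130, 130, 135, 135, 135, 134, 133, 133, 131, 130, 130, 131, 131, 131]
200 [138, 136, 135, 134, 133, 134, 133, 130, 126, 114, 105, 97, 98, 110, 129, 141, 143, 142, 143, 151, 163, 172, 176, 177, 176, 175, 174, 173, 167, 159, 155, 154, 154, 153, 147, 137, 135, 137, 138, 140, 140, 141, 141, 143, 143, 144, 144, 144, 146, 146]
mid [0.45321541 0.15501884 0.0175    ] grasp [0.44978381 0.13734898 0.0175    ] tool [ -2.3   0.3 180.2]
```

```bash
python3 -m inch '[-2,0.3,20,0,0,1.1,85, 0,0,35,0,0,0,85, 0,0,40,0,0,0,85, 0,0,35,0,0,0,85, 0,0,25,0,0,0,85, 0,0,15,0,0,0,85, 0,0,8,0,0,0,85, 0,0,0,0,0,0,85]' && python3 -m inch '[0,0,2,0,0,0,40, 0,0,0,0,0,0,20, 0,0,0,0,0,0,15, 0,0,0,0,0,0,15, 0,0,0,0,0,0,15, 0,0,0,0,0,0,15, 0,0,0,0,0,0,15, 0,0,0,0,0,0,15]' 40
```

```text
time: 9.9
tool_pos: [0.4494, 0.1373, 0.0045]
tcp_rot: [-2.422, -1.999, 0.003]
wrist_force: [0.0, -0.0, -0.2]
width: 0.992
grip_force: 0.0
time: 10.7
tool_pos: [0.4502, 0.1376, 0.0034]
tcp_rot: [-2.422, -2.001, 0.0]
wrist_force: [-0.4, -0.6, -0.8]
width: 0.178
grip_force: 0.0
```

Run:
```python
from h import *
im=viewer.read_camera("wrist");cv2.imwrite("pics/w5b.png",cv2.resize(im[:,:,::-1],(800,600)))
s=sensors.read_state();print(s["width"],s["grip_force"])
```

```text
0.17894121646632763 0.0
```

View pics/w5b.png

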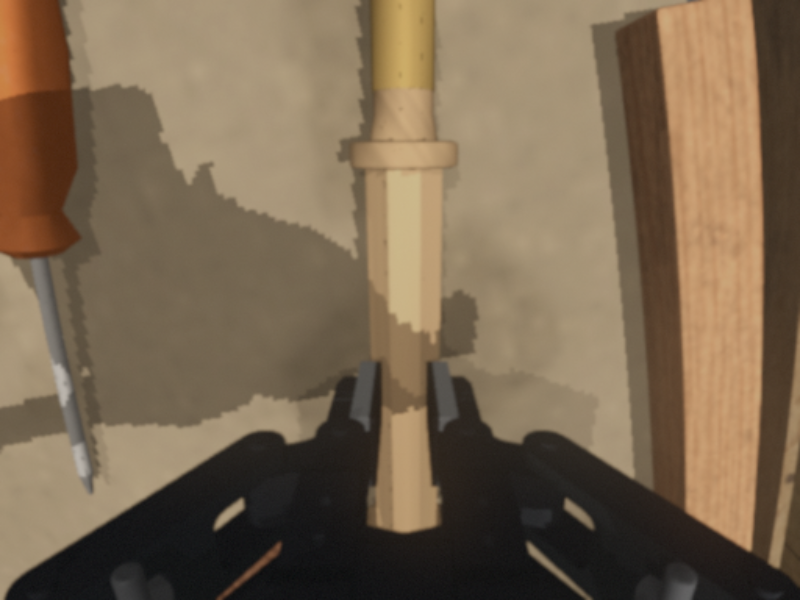

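Run:
```python
from h import *
s=sensors.read_state();p=viewer.camera_params("wrist");M=R.from_rotvec(s["tcp_rot"]).as_matrix()
for h in(0,.01,.02,.03,.04,.05):
    print(h,(proj(p,[s["tool_pos"]+M@[.011,y,-h] for y in(-.0075,.0075)])*1.5625).round(0).tolist())
# barrel edges where z=.0175 beside the pads
d=np.array([.19,.982,0]);n=np.array([.982,-.19,0])
for a in(-.02,-.005,.03): print(a,(proj(p,[np.array([.4532,.155,.0175])+a*d+e*.012*n for e in(-1,1)])*1.5625).round(0).tolist())
```

```text
0 [[384.0, 326.0], [423.0, 326.0]]
0.01 [[383.0, 335.0], [424.0, 335.0]]
0.02 [[382.0, 347.0], [425.0, 347.0]]
0.03 [[381.0, 359.0], [427.0, 359.0]]
0.04 [[379.0, 373.0], [428.0, 373.0]]
0.05 [[378.0, 389.0], [430.0, 389.0]]
-0.02 [[370.0, 373.0], [435.0, 373.0]]
-0.005 [[369.0, 336.0], [436.0, 336.0]]
0.03 [[367.0, 239.0], [439.0, 239.0]]
```

```bash
python3 -m inch '[0,0,0,0,0,0,12, 0,0,0,0,0,0,10, 0,0,0,0,0,0,10, 0,0,0,0,0,0,10, 0,0,0,0,0,0,10, 0,0,0,0,0,0,10, 0,0,0,0,0,0,10, 0,0,0,0,0,0,10]' 40
python3 - <<'E'
from h import *
im=viewer.read_camera("wrist");cv2.imwrite("pics/w6.png",im[:,:,::-1])
im2=viewer.read_camera("scene");cv2.imwrite("pics/s6.png",im2[:,:,::-1])
a=cv2.resize(im[130:384,150:370,::-1],(440,508));b=cv2.resize(im2[150:250,150:300,::-1],(360,240),interpolation=2)
c=np.zeros((508,800,3),np.uint8);c[:,:440]=a;c[:240,440:]=b;cv2.imwrite("pics/c6.png",c)
E
```

```text
time: 11.55
tool_pos: [0.4503, 0.1376, 0.0034]
tcp_rot: [2.422, 2.001, 0.0]
wrist_force: [-0.0, -0.1, 0.4]
width: 0.115
grip_force: 0.0
```

View pics/c6.png

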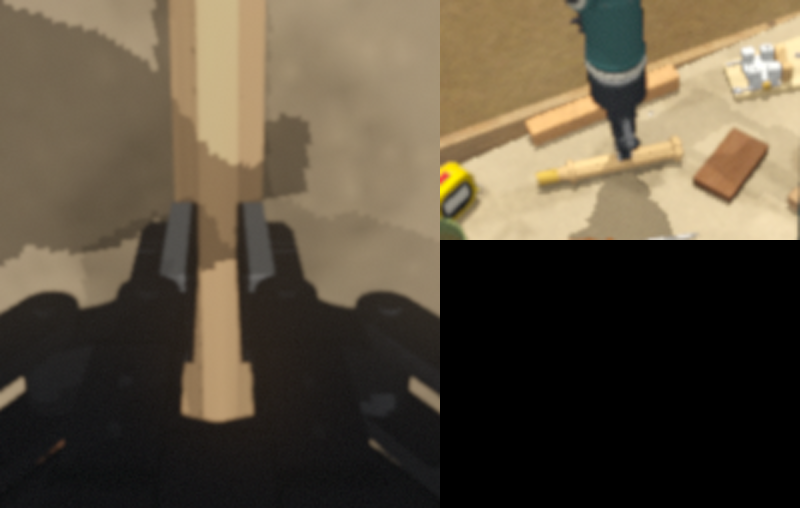

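The pads closed to 10 mm without force, and both views show them above the barrel, not beside it. I'll check the tip height against the scene camera before moving.

Run:
```python
from h import *
s=sensors.read_state();p=viewer.camera_params("scene");im=cv2.imread("pics/s6.png")
for h in np.arange(0,.07,.006):
    u=proj(p,s["tool_pos"]+[0,0,h])[0];x,y=u.round().astype(int);print(round(h,3),u.round(1),im[y,x-4:x+5].sum(1).tolist())
print(s["q"].round(3),(s["width"]))
```

```text
0.0 [226.2 218.7] [453, 440, 422, 409, 399, 381, 372, 361, 346]
0.006 [226.2 217.6] [486, 481, 469, 443, 430, 407, 397, 394, 391]
0.012 [226.1 216.5] [478, 463, 416, 323, 265, 263, 293, 368, 480]
0.018 [226.  215.4] [465, 428, 373, 250, 159, 158, 195, 323, 480]
0.024 [225.9 214.3] [471, 426, 342, 221, 137, 128, 172, 320, 477]
0.03 [225.8 213.2] [479, 408, 296, 179, 114, 121, 163, 304, 458]
0.036 [225.7 212. ] [458, 338, 213, 139, 125, 134, 176, 234, 333]
0.042 [225.6 210.9] [437, 310, 186, 138, 151, 171, 218, 235, 238]
0.048 [225.5 209.8] [409, 261, 165, 158, 177, 217, 269, 289, 269]
0.054 [225.4 208.6] [516, 392, 231, 167, 179, 197, 239, 307, 317]
0.06 [225.3 207.4] [500, 353, 196, 158, 201, 246, 293, 322, 325]
0.066 [225.2 206.3] [451, 281, 158, 135, 153, 226, 304, 336, 333]
[0.244 0.102 2.207 0.    0.832 0.434] 0.11802521689092522
```

```bash
python3 -m inch '[0,0,-3,0,0,0,50, 0,0,0,0,0,0,50, 0,0,0,0,0,0,50, 0,0,0,0,0,0,50, 0,0,3,0,0,0,50, 0,0,2,0,0,0,50, 0,0,1,0,0,0,50, 0,0,1,0,0,0,50]' 40
```

```text
time: 12.45
tool_pos: [0.45, 0.1376, -0.0009]
tcp_rot: [-2.422, -2.001, 0.001]
wrist_force: [-0.2, -0.2, -1.1]
width: 0.59
grip_force: 0.0
```

```bash
python3 -m inch '[0,0,1,0,0,0,36, 0,0,1,0,0,0,36, 0,0,1,0,0,0,36, 0,0,1,0,0,0,36, 0,0,1,0,0,0,36, 0,0,1,0,0,0,36, 0,0,0,0,0,0,36, 0,0,0,0,0,0,36]' 40
```

```text
time: 13.25
tool_pos: [0.4502, 0.1376, -0.0066]
tcp_rot: [-2.422, -2.001, 0.0]
wrist_force: [-0.1, 0.5, 0.0]
width: 0.427
grip_force: 0.0
```

```bash
python3 -m inch '[0,0,1,0,0,0,32, 0,0,1,0,0,0,32, 0,0,1,0,0,0,32, 0,0,1,0,0,0,32, 0,0,1,0,0,0,32, 0,0,1,0,0,0,32, 0,0,1,0,0,0,32, 0,0,1,0,0,0,32]' 40 && python3 -m inch '[0,0,0,0,0,0,15, 0,0,0,0,0,0,15, 0,0,0,0,0,0,15, 0,0,0,0,0,0,15, 0,0,0,0,0,0,15, 0,0,0,0,0,0,15, 0,0,0,0,0,0,15, 0,0,0,0,0,0,15]' 40
```

```text
time: 14.05
tool_pos: [0.4502, 0.1376, -0.0147]
tcp_rot: [-2.422, -2.001, 0.0]
wrist_force: [-0.3, -0.1, -0.4]
width: 0.374
grip_force: 0.0
time: 14.85
tool_pos: [0.4502, 0.1376, -0.0146]
tcp_rot: [-2.422, -2.001, 0.0]
wrist_force: [-0.5, 0.6, 0.5]
width: 0.265
grip_force: 40.0
```

```bash
python3 -m inch '[0,0,0,0,0,0,34, 0,0,0,0,0,0,34, 0,0,2,0,0,0,34, 0,0,2,0,0,0,34, 0,0,2,0,0,0,34, 0,0,1,0,0,0,34, 0,0,1,0,0,0,34, 0,0,0,0,0,0,34]' 40 && python3 -m inch '[0,0,0,0,0,0,15, 0,0,0,0,0,0,15, 0,0,0,0,0,0,15, 0,0,0,0,0,0,15, 0,0,0,0,0,0,15, 0,0,0,0,0,0,15, 0,0,0,0,0,0,15, 0,0,0,0,0,0,15]' 40
```

```text
time: 15.65
tool_pos: [0.4501, 0.1376, -0.0228]
tcp_rot: [-2.422, -2.001, 0.001]
wrist_force: [0.5, -0.2, 0.5]
width: 0.399
grip_force: 0.0
time: 16.45
tool_pos: [0.4504, 0.1377, -0.0225]
tcp_rot: [2.422, 2.001, 0.0]
wrist_force: [1.0, 0.5, 1.3]
width: 0.269
grip_force: 40.8
```

Run:
```python
from h import *
def line(p,uv): 
    a=ray(p,np.array(uv)*.64,0.)[0];b=ray(p,np.array(uv)*.64,.1)[0];return a,(b-a)/np.linalg.norm(b-a)
p1=np.load("w1.npy",allow_pickle=True).item();p3=np.load("w3.npy",allow_pickle=True).item()
def tri(u1,u3):
    (a,d),(b,e)=line(p1,u1),line(p3,u3);t=np.linalg.lstsq(np.c_[d,-e],b-a,rcond=None)[0];x,y=a+t[0]*d,b+t[1]*e;return (x+y)/2,np.linalg.norm(x-y)
print("cap",tri((438,131),(399,136)))
# knob after turning, top z .105
k=ray(p3,np.array((400,285))*.64,.105)[0];print("knob aside",k)
for u,z in [((320,25),.044),((325,143),.044),((353,10),.044),((284,150),.044),((364,140),.044),((355,30),.044),((271,32),.044)]: print(u,ray(p3,np.array(u)*.64,z)[0].round(4))
im=cv2.imread("pics/w3.png");g=cv2.cvtColor(im,cv2.COLOR_BGR2GRAY);print(g[92,175:240].tolist())
```

```text
cap (array([ 0.53725854, -0.24212675,  0.0737539 ]), np.float64(0.0012431089088532372))
knob aside [ 0.51158597 -0.32082846  0.105     ]
(320, 25) [ 0.5132 -0.1618  0.044 ]
(325, 143) [ 0.4905 -0.2297  0.044 ]
(353, 10) [ 0.5356 -0.1605  0.044 ]
(284, 150) [ 0.4632 -0.2248  0.044 ]
(364, 140) [ 0.5154 -0.2364  0.044 ]
(355, 30) [ 0.5328 -0.1718  0.044 ]
(271, 32) [ 0.4827 -0.155   0.044 ]
[135, 135, 133, 134, 140, 142, 134, 134, 149, 164, 172, 172, 171, 170, 169, 168, 165, 159, 152, 152, 154, 156, 155, 154, 155, 154, 152, 151, 151, 151, 149, 148, 146, 143, 139, 132, 131, 131, 131, 129, 129, 125, 124, 122, 124, 126, 140, 159, 167, 169, 168, 167, 165, 165, 161, 154, 136, 107, 83, 83, 93, 97, 101, 112, 119]
```

```bash
python3 -m inch '[0,0,-3,0,0,0,10, 0,0,-10,0,0,0,10, 0,0,-20,0,0,0,10, 0,0,-25,0,0,0,10, 0,0,-25,0,0,0,10, 0,0,-22,0,0,0,10, 0,0,-15,0,0,0,10, 0,0,0,0,0,0,10]' 40 && python3 -m inch '[-20,7,0,0,0,0,10, -39,14,0,0,0,0,10, -44,15,0,0,0,0,10, -44,15,0,0,0,0,10, -44,15,0,0,0,0,10, -44,15,0,0,0,0,10, -42,15,0,0,0,0,10, -25,9,0,0,0,0,10]' && python3 -m inch '[-13,5,5,0,0,1,10, 0,0,15,0,0,1,10, 0,0,15,0,0,0,10, 0,0,5,0,0,0,10, 0,0,0,0,0,0,10, 0,0,0,0,0,0,10, 0,0,0,0,0,0,10, 0,0,0,0,0,0,10]'
python3 - <<'E'
from h import *
s=sensors.read_state();p=viewer.camera_params("wrist")
im=viewer.read_camera("wrist");cv2.imwrite("pics/w7.png",im[:,:,::-1])
np.save("w7.npy",p,allow_pickle=True);np.save("s7.npy",s["tool_pos"]);M=R.from_rotvec(s["tcp_rot"]).as_matrix();print(M.round(3),s["tool_pos"])
print("pred slot",proj(p,[[.5147,-.1217,.047]]),"collar",proj(p,[s["tool_pos"]+M@[.0725,0,-.04]]))
E
```

```text
time: 17.25
tool_pos: [0.4524, 0.1382, 0.1005]
tcp_rot: [2.42, 1.999, 0.008]
wrist_force: [1.1, -0.2, -2.1]
width: 0.266
grip_force: 40.5
time: 18.05
tool_pos: [0.4958, -0.1817, 0.0964]
tcp_rot: [-2.424, -1.998, 0.002]
wrist_force: [-0.1, 0.1, -2.1]
width: 0.27
grip_force: 40.4
time: 18.85
tool_pos: [0.4996, -0.1924, 0.0582]
tcp_rot: [2.455, 1.958, 0.001]
wrist_force: [-0.0, -0.0, -2.6]
width: 0.268
grip_force: 40.4
[[ 0.222  0.975  0.001]
 [ 0.975 -0.222 -0.001]
 [-0.     0.002 -1.   ]] [ 0.49958076 -0.19236975  0.05820227]
pred slot [[256.59688703 102.93485417]] collar [[258.37026785 105.86450917]]
```

Run:
```python
import cv2
im=cv2.imread("pics/w7.png");cv2.imwrite("pics/c7.png",cv2.resize(im[30:180,160:360],(800,600),interpolation=cv2.INTER_CUBIC))
```

```text
(no output)
```

View pics/c7.png

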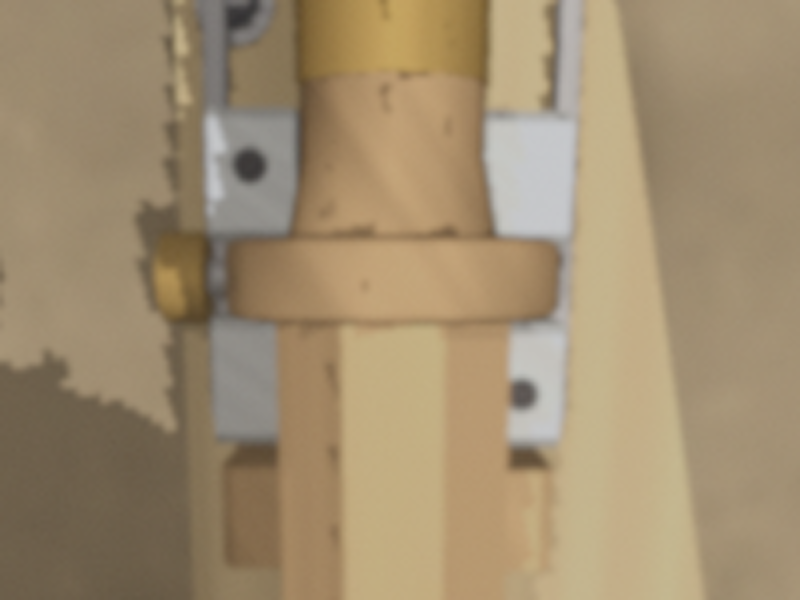

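The view shows the collar at crop (392,279), over the cross slot between the horns. The block corners are (205,112), (578,114), (215,438) and (560,442).

Run:
```python
from h import *
p=np.load("w7.npy",allow_pickle=True).item();tp=np.load("s7.npy")
def P(u,z): return ray(p,np.array(u)/4+[160,30]-.0,z)[0]
C=[P(u,.047) for u in((205,112),(578,114),(215,438),(560,442))]
ez=lambda a:np.degrees(np.arctan2(a[1],a[0]))
print("left edge",ez(C[0]-C[2]),"right",ez(C[1]-C[3]),"len",np.linalg.norm(C[0]-C[2]),np.linalg.norm(C[1]-C[3]),"wid",np.linalg.norm(C[0]-C[1]),np.linalg.norm(C[2]-C[3]),"ctr",np.mean(C,0))
S=[P(u,.047) for u in((250,236),(530,235),(245,322),(540,324))];print("slot",np.mean(S,0),"w",np.linalg.norm(np.mean(S[:2],0)-np.mean(S[2:],0)))
za=tp[2]+.04
for dz in(0,-.005):
    t=[P(u,za+dz+.0175) for u in((392,238),(392,323))];print("collar top",np.mean(t,0),"thick",np.linalg.norm(t[0]-t[1]))
    b=[P(u,za+dz) for u in((228,280),(557,280))];print("collar sides",np.mean(b,0),"dia",np.linalg.norm(b[0]-b[1]))
b=[P((x,y),za+.012) for x,y in((390,575),(390,340))];print("barrel ang",ez(b[1]-b[0]),b)
b=[P((x,y),za+.012) for x,y in((339,590),(340,340),(441,590),(443,340))];print(ez(b[1]-b[0]),ez(b[3]-b[2]))
```

```text
left edge 76.73328228962474 right 76.0428495800549 len 0.04611885944624968 0.0464899490333255 wid 0.052513922843997175 0.05195422435209362 ctr [ 0.51548931 -0.12029474  0.047     ]
slot [ 0.51579168 -0.12013085  0.047     ] w 0.012360726855140416
collar top [ 0.51604891 -0.11903957  0.11570227] thick 0.0074484495224497885
collar sides [ 0.51608134 -0.1192582   0.09820227] dia 0.03430634075570453
collar top [ 0.51603369 -0.119137    0.11070227] thick 0.007779775006495142
collar sides [ 0.51606942 -0.11935092  0.09320227] dia 0.03562679240657774
barrel ang 77.10402503436023 [array([ 0.50942953, -0.1471387 ,  0.11020227]), array([ 0.51462068, -0.12446562,  0.11020227])]
76.19957464600658 77.3456638151505
```

```bash
python3 -m inch '[-1,0,5,0,0,0,10, 0,0,10,0,0,0,10, 0,0,10,0,0,0,10, 0,0,6,0,0,0,10, 0,0,4,0,0,0,10, 0,0,2,0,0,0,10, 0,0,1,0,0,0,10, 0,0,0,0,0,0,10]' 25 && python3 -m inch '[0,0,1,0,0,0,10, 0,0,1,0,0,0,10, 0,0,1,0,0,0,10, 0,0,1,0,0,0,10, 0,0,0,0,0,0,10, 0,0,0,0,0,0,10, 0,0,0,0,0,0,10, 0,0,0,0,0,0,10]'
```

```text
time: 19.7
tool_pos: [0.4988, -0.1935, 0.0194]
tcp_rot: [2.456, 1.958, 0.0]
wrist_force: [0.0, -0.6, -2.4]
width: 0.272
grip_force: 40.5
time: 20.5
tool_pos: [0.4987, -0.1935, 0.0154]
tcp_rot: [2.456, 1.958, 0.0]
wrist_force: [0.7, -0.9, -1.6]
width: 0.266
grip_force: 40.5
```

```bash
python3 -m inch '[0,0,1,0,0,0,10, 0,0,0,0,0,0,10, 0,0,1,0,0,0,10, 0,0,0,0,0,0,10, 0,0,1,0,0,0,10, 0,0,0,0,0,0,10, 0,0,0,0,0,0,10, 0,0,0,0,0,0,10]'; python3 -m inch '[0,0,1,0,0,0,10, 0,0,0,0,0,0,10, 0,0,0,0,0,0,10, 0,0,0,0,0,0,10, 0,0,1,0,0,0,10, 0,0,0,0,0,0,10, 0,0,0,0,0,0,10, 0,0,0,0,0,0,10]'
```

```text
time: 21.3
tool_pos: [0.4986, -0.1934, 0.0124]
tcp_rot: [-2.456, -1.958, 0.0]
wrist_force: [0.9, 0.7, -1.6]
width: 0.269
grip_force: 40.5
time: 22.1
tool_pos: [0.4986, -0.1934, 0.0104]
tcp_rot: [-2.456, -1.958, 0.0]
wrist_force: [-0.2, 0.1, -1.4]
width: 0.264
grip_force: 40.5
```

```bash
python3 -m inch '[0,0,1,0,0,0,10, 0,0,0,0,0,0,10, 0,0,0,0,0,0,10, 0,0,0,0,0,0,10, 0,0,0,0,0,0,10, 0,0,0,0,0,0,10, 0,0,0,0,0,0,10, 0,0,0,0,0,0,10]'; python3 -m inch '[0,0,1,0,0,0,10, 0,0,0,0,0,0,10, 0,0,0,0,0,0,10, 0,0,0,0,0,0,10, 0,0,0,0,0,0,10, 0,0,0,0,0,0,10, 0,0,0,0,0,0,10, 0,0,0,0,0,0,10]'
```

```text
time: 22.9
tool_pos: [0.4986, -0.1934, 0.0094]
tcp_rot: [-2.457, -1.958, -0.0]
wrist_force: [-0.2, 0.3, -1.5]
width: 0.269
grip_force: 40.5
time: 23.7
tool_pos: [0.4986, -0.1935, 0.0084]
tcp_rot: [2.457, 1.958, 0.0]
wrist_force: [-0.0, -0.3, -2.1]
width: 0.267
grip_force: 40.5
```

```bash
python3 -m inch '[0,0,1,0,0,0,10, 0,0,0,0,0,0,10, 0,0,0,0,0,0,10, 0,0,0,0,0,0,10, 0,0,0,0,0,0,10, 0,0,0,0,0,0,10, 0,0,0,0,0,0,10, 0,0,0,0,0,0,10]'; python3 -m inch '[0,0,0.5,0,0,0,10, 0,0,0,0,0,0,10, 0,0,0,0,0,0,10, 0,0,0,0,0,0,10, 0,0,0,0,0,0,10, 0,0,0,0,0,0,10, 0,0,0,0,0,0,10, 0,0,0,0,0,0,10]'
```

```text
time: 24.5
tool_pos: [0.4986, -0.1934, 0.0074]
tcp_rot: [-2.456, -1.958, 0.0]
wrist_force: [0.0, -0.8, -2.8]
width: 0.269
grip_force: 40.5
time: 25.3
tool_pos: [0.4986, -0.1934, 0.007]
tcp_rot: [-2.456, -1.958, 0.0]
wrist_force: [-2.3, 2.1, 1.9]
width: 0.272
grip_force: 41.0
```

```bash
python3 -m inch '[0,0,0,0,0,0,26, 0,0,0,0,0,0,30, 0,0,0,0,0,0,36, 0,0,0,0,0,0,50, 0,0,0,0,0,0,50, 0,0,-10,0,0,0,50, 0,0,-20,0,0,0,50, 0,0,-20,0,0,0,50]' && python3 -m inch '[0,0,-20,0,0,0,50, 0,0,-10,0,0,0,50, 0,0,0,0,0,0,50, 0,0,0,0,0,0,50, 0,0,0,0,0,0,50, 0,0,0,0,0,0,50, 0,0,0,0,0,0,50, 0,0,0,0,0,0,50]'
python3 - <<'E'
from h import *
p=viewer.camera_params("wrist");s=sensors.read_state();im=viewer.read_camera("wrist");cv2.imwrite("pics/w8.png",im[:,:,::-1]);np.save("w8.npy",p,allow_pickle=True)
hsv=cv2.cvtColor(im,cv2.COLOR_RGB2HSV);c=np.array([.5156,-.1202,.046]);ey=np.array([.228,.974,0]);ex=np.array([.974,-.228,0])
print("pred collar edges seat",proj(p,[c-.0175*ex,c+.0175*ex]).round(1).tolist(),"ride",proj(p,[c+[0,0,.012]-.0175*ex,c+[0,0,.012]+.0175*ex]).round(1).tolist())
u=proj(p,c+[0,0,.005])[0].round().astype(int)
for dy in(-1,0,1): print([f"{h}/{sa}/{v}" for h,sa,v in hsv[u[1]+dy,u[0]-36:u[0]-16]],[f"{h}/{sa}/{v}" for h,sa,v in hsv[u[1]+dy,u[0]+16:u[0]+36]]) if dy==0 else None
col=proj(p,[c+[0,0,.0175]+a*ey for a in(-.05,-.004,.004,.05)]).round(1);print(col.tolist(),u)
for off in(-.0155,0,.0155):
  q=proj(p,[c+[0,0,.008 if off else .0175]+off*ex+a*ey for a in np.arange(-.03,.0301,.002)]).round().astype(int);print(off,[(int(hsv[y,x,1]),int(hsv[y,x,2])) for x,y in q])
E
```

```text
time: 26.1
tool_pos: [0.4984, -0.1933, 0.0577]
tcp_rot: [-2.456, -1.958, 0.001]
wrist_force: [0.3, -0.5, 0.5]
width: 0.581
grip_force: 0.0
time: 26.9
tool_pos: [0.4983, -0.1933, 0.0863]
tcp_rot: [-2.456, -1.958, 0.001]
wrist_force: [-0.2, 0.3, 1.2]
width: 0.586
grip_force: 0.0
pred collar edges seat [[233.2, 97.3], [285.2, 97.6]] ride [[231.7, 97.5], [286.8, 97.8]]
['13/12/155', '20/4/172', '90/1/186', '105/3/179', '20/5/155', '17/13/141', '21/13/138', '20/11/142', '20/11/142', '18/19/135', '17/43/120', '15/82/109', '16/101/116', '16/103/126', '16/105/134', '16/105/138', '16/104/142', '17/101/146', '16/103/149', '16/101/151'] ['17/99/173', '17/100/171', '17/101/170', '16/100/169', '17/101/164', '16/101/161', '17/104/154', '16/104/147', '16/87/140', '16/41/151', '19/12/176', '30/5/192', '30/3/196', '30/1/197', '60/1/198', '90/1/197', '105/3/198', '105/3/193', '0/0/174', '23/7/155']
[[258.8, 176.0], [259.3, 104.4], [259.3, 91.0], [259.8, 9.4]] [259  97]
-0.0155 [(98, 187), (97, 187), (102, 147), (94, 92), (13, 154), (4, 197), (4, 198), (4, 198), (4, 198), (3, 197), (4, 198), (5, 199), 
[... 187 characters left out ...]
32), (91, 135)]
0 [(84, 194), (85, 194), (83, 193), (84, 194), (84, 194), (83, 193), (83, 193), (85, 193), (84, 194), (83, 193), (85, 193), (83, 193), (84, 194), (101, 167), (95, 193), (94, 193), (94, 193), (100, 166), (98, 183), (98, 190), (96, 192), (97, 186), (100, 187), (98, 187), (112, 171), (128, 188), (128, 194), (126, 194), (128, 194), (129, 192), (128, 193)]
0.0155 [(80, 194), (81, 195), (96, 135), (89, 103), (8, 168), (3, 198), (4, 199), (4, 191), (4, 189), (4, 198), (4, 199), (4, 199), (9, 162), (41, 111), (83, 138), (83, 141), (95, 140), (11, 184), (8, 161), (5, 200), (5, 200), (5, 200), (5, 200), (5, 201), (5, 200), (5, 201), (4, 178), (75, 195), (75, 194), (76, 194), (75, 195)]
```

```bash
python3 -m inch '[0,0,-15,0,0,0,60, -15,5,-5,0,0,0,60, -25,9,0,0,0,0,60, -30,10,0,0,0,0,60, -25,9,0,0,0,0,60, -18,6,0,0,0,0,60, -9,3,0,0,0,0,60, 0,0,0,0,0,2.8,60]' && python3 -m inch '[0,0,0,0,0,3,60, 0,0,0,0,0,0,60, 0,0,0,0,0,0,60, 0,0,0,0,0,0,60, 0,0,0,0,0,0,60, 0,0,0,0,0,0,60, 0,0,0,0,0,0,60, 0,0,0,0,0,0,60]'
python3 - <<'E'
from h import *
p=viewer.camera_params("wrist");s=sensors.read_state();im=viewer.read_camera("wrist");cv2.imwrite("pics/w9.png",im[:,:,::-1])
uv=proj(p,[.512,-.3213,.105])[0];print("pred knob",uv,s["tool_pos"],R.from_rotvec(s["tcp_rot"]).as_matrix()[:2,0])
g=cv2.cvtColor(im,cv2.COLOR_RGB2GRAY);x,y=uv.astype(int);m=np.zeros(g.shape,bool);m[y-32:y+32,x-32:x+32]=1
for t in(50,60,70):
    for c in comps((g<t)&m): print(t,c,ray(p,c[1:],.105).round(4))
print(tool(np.array([.512,-.3213,.059])-s["tool_pos"]))
E
```

```text
time: 27.75
tool_pos: [0.5125, -0.3233, 0.1072]
tcp_rot: [2.506, 1.894, 0.0]
wrist_force: [0.4, 0.3, -0.5]
width: 0.701
grip_force: 0.0
time: 28.55
tool_pos: [0.5124, -0.3217, 0.1069]
tcp_rot: [2.552, 1.832, -0.0]
wrist_force: [-0.2, 0.3, 0.1]
width: 0.703
grip_force: 0.0
pred knob [257.5043293  223.35271022] [ 0.51240193 -0.3216889   0.10690472] [0.32002517 0.94740904]
50 (np.int32(895), np.float64(255.3), np.float64(219.4)) [[ 0.5116 -0.3183  0.105 ]]
60 (np.int32(978), np.float64(255.6), np.float64(219.4)) [[ 0.5117 -0.3184  0.105 ]]
70 (np.int32(1020), np.float64(255.6), np.float64(219.3)) [[ 0.5118 -0.3183  0.105 ]]
[ 0.2 -0.5 47.9]
```

```bash
python3 -m inch '[1,-0.6,10,0,0,0,60, 0,0,12,0,0,0,60, 0,0,12,0,0,0,60, 0,0,10,0,0,0,60, 0,0,4,0,0,0,60, 0,0,0,0,0,0,40, 0,0,0,0,0,0,25, 0,0,0,0,0,0,10]' 60 && python3 -m inch '[0,0,0,0,0,0,10, 0,0,0,0,0,0,10, 0,0,0,0,0,0,10, 0,0,0,0,0,0,10, 0,0,0,0,0,0,10, 0,0,0,0,0,0,10, 0,0,0,0,0,0,10, 0,0,0,0,0,0,10]'
```

```text
time: 29.4
tool_pos: [0.5125, -0.321, 0.0596]
tcp_rot: [2.551, 1.831, 0.0]
wrist_force: [-0.2, 1.1, 0.3]
width: 0.235
grip_force: 58.6
time: 30.2
tool_pos: [0.5125, -0.3211, 0.0594]
tcp_rot: [2.551, 1.831, 0.0]
wrist_force: [-0.7, -1.8, 5.0]
width: 0.228
grip_force: 58.9
```

```bash
python3 -m inch '[0,0,-1.5,0,0,0,10, 0,0,-1.5,0,0,0,10, 0,0,-1.5,0,0,0,10, 0,0,-1,0,0,0,10, 0,0,0,0,0,0,10, 0,0,0,0,0,0,10, 0,0,0,0,0,0,10, 0,0,0,0,0,0,10]'
```

```text
time: 31.0
tool_pos: [0.5116, -0.3199, 0.0638]
tcp_rot: [-2.551, -1.83, 0.0]
wrist_force: [1.2, 1.7, -9.6]
width: 0.231
grip_force: 58.9
```

```bash
python3 -m inch '[0.2,-4,0,0,0,2.7,10, 0.4,-8,0,0,0,5.4,10, 0.4,-8,0,0,0,5.4,10, 0.4,-8,0,0,0,5.4,10, 0.4,-8,0,0,0,5.4,10, 0.4,-8,0,0,0,5.4,10, 0.4,-8,0,0,0,5.4,10, 0.4,-8,0,0,0,5.4,10]' && python3 -m inch '[0.4,-8,0,0,0,5.4,10, 0.4,-8,0,0,0,5.4,10, 0.4,-8,0,0,0,5.4,10, 0.4,-8,0,0,0,5.4,10, 0.4,-8,0,0,0,5.4,10, 0.4,-8,0,0,0,5.4,10, 0,0,0,0,0,0,10, 0,0,0,0,0,0,10]'
```

```text
time: 31.8
tool_pos: [0.4667, -0.2838, 0.0648]
tcp_rot: [3.029, 0.829, 0.001]
wrist_force: [1.9, -1.8, -11.0]
width: 0.222
grip_force: 58.9
time: 32.6
tool_pos: [0.4552, -0.2384, 0.065]
tcp_rot: [3.14, -0.039, 0.002]
wrist_force: [2.4, -3.6, -11.6]
width: 0.231
grip_force: 59.0
```

```bash
python3 -m inch '[0.4,-8,0,0,0,5.4,10, 0.4,-8,0,0,0,5.4,10, 0,-1,0,0,0,0.6,10, 0,0,0,0,0,0,10, 0,0,0,0,0,0,10, 0,0,0,0,0,0,10, 0,0,0,0,0,0,10, 0,0,0,0,0,0,10]'
```

```text
time: 33.4
tool_pos: [0.4574, -0.2219, 0.0648]
tcp_rot: [3.121, -0.35, 0.002]
wrist_force: [2.3, -4.7, -10.5]
width: 0.232
grip_force: 59.0
```

```bash
python3 -m inch '[0,0,1,0,0,0,10, 0,0,1,0,0,0,10, 0,0,1,0,0,0,10, 0,0,1,0,0,0,10, 0,0,1,0,0,0,10, 0,0,1,0,0,0,10, 0,0,1,0,0,0,10, 0,0,0,0,0,0,10]' && python3 -m inch '[0,0,1,0,0,0,10, 0,0,1,0,0,0,10, 0,0,1,0,0,0,10, 0,0,0,0,0,0,10, 0,0,0,0,0,0,10, 0,0,0,0,0,0,10, 0,0,0,0,0,0,10, 0,0,0,0,0,0,10]'
```

```text
time: 34.2
tool_pos: [0.4573, -0.2218, 0.0577]
tcp_rot: [3.12, -0.352, 0.002]
wrist_force: [1.8, -4.5, -9.8]
width: 0.23
grip_force: 59.1
time: 35.0
tool_pos: [0.4572, -0.2218, 0.0549]
tcp_rot: [3.12, -0.352, 0.001]
wrist_force: [1.4, -4.7, -8.7]
width: 0.23
grip_force: 59.1
```

Force falls smoothly as it lowers, so the tooth is in the notch. I'll continue in half-millimetre steps.

```bash
python3 -m inch '[0,0,0.5,0,0,0,10, 0,0,0.5,0,0,0,10, 0,0,0,0,0,0,10, 0,0,0,0,0,0,10, 0,0,0,0,0,0,10, 0,0,0,0,0,0,10, 0,0,0,0,0,0,10, 0,0,0,0,0,0,10]' && python3 -m inch '[0,0,0.5,0,0,0,10, 0,0,0.5,0,0,0,10, 0,0,0,0,0,0,10, 0,0,0,0,0,0,10, 0,0,0,0,0,0,10, 0,0,0,0,0,0,10, 0,0,0,0,0,0,10, 0,0,0,0,0,0,10]'
```

```text
time: 35.8
tool_pos: [0.4573, -0.2218, 0.0539]
tcp_rot: [3.12, -0.352, 0.002]
wrist_force: [0.9, -5.7, -9.0]
width: 0.228
grip_force: 59.1
time: 36.6
tool_pos: [0.4573, -0.2218, 0.053]
tcp_rot: [3.12, -0.352, 0.002]
wrist_force: [1.5, -4.6, -7.9]
width: 0.231
grip_force: 59.2
```

```bash
python3 -m inch '[0,0,0.5,0,0,0,10, 0,0,0.5,0,0,0,10, 0,0,0,0,0,0,10, 0,0,0,0,0,0,10, 0,0,0,0,0,0,10, 0,0,0,0,0,0,10, 0,0,0,0,0,0,10, 0,0,0,0,0,0,10]' && python3 -m inch '[0,0,0.5,0,0,0,10, 0,0,0,0,0,0,10, 0,0,0,0,0,0,10, 0,0,0,0,0,0,10, 0,0,0,0,0,0,10, 0,0,0,0,0,0,10, 0,0,0,0,0,0,10, 0,0,0,0,0,0,10]'
```

```text
time: 37.4
tool_pos: [0.4573, -0.2218, 0.0521]
tcp_rot: [3.12, -0.352, 0.002]
wrist_force: [-0.1, -5.5, -7.8]
width: 0.228
grip_force: 59.3
time: 38.2
tool_pos: [0.4573, -0.2217, 0.052]
tcp_rot: [3.12, -0.353, 0.002]
wrist_force: [-1.0, -5.6, -3.3]
width: 0.228
grip_force: 59.6
```

```bash
python3 -m inch '[0,0,0.4,0,0,0,10, 0,0,0,0,0,0,10, 0,0,0,0,0,0,10, 0,0,0,0,0,0,10, 0,0,0,0,0,0,10, 0,0,0,0,0,0,10, 0,0,0,0,0,0,10, 0,0,0,0,0,0,10]'
```

```text
time: 39.0
tool_pos: [0.4573, -0.2218, 0.0519]
tcp_rot: [3.12, -0.353, 0.001]
wrist_force: [-1.9, -5.5, -1.5]
width: 0.236
grip_force: 59.8
```

Nearly all the spring load is now on the handle. I'll release and rise, then check.

```bash
python3 -m inch '[0,0,0,0,0,0,24, 0,0,0,0,0,0,35, 0,0,0,0,0,0,60, 0,0,0,0,0,0,60, 0,0,-10,0,0,0,60, 0,0,-25,0,0,0,60, 0,0,-40,0,0,0,60, 0,0,-40,0,0,0,60]' && python3 -m inch '[0,0,-25,0,0,0,60, 0,0,-10,0,0,0,60, 0,0,0,0,0,0,60, 0,0,0,0,0,0,60, 0,0,0,0,0,0,60, 0,0,0,0,0,0,60, 0,0,0,0,0,0,60, 0,0,0,0,0,0,60]'
python3 - <<'E'
from h import *
p=viewer.camera_params("wrist");s=sensors.read_state();im=viewer.read_camera("wrist");cv2.imwrite("pics/w10.png",im[:,:,::-1])
hsv=cv2.cvtColor(im,cv2.COLOR_RGB2HSV);g=cv2.cvtColor(im,cv2.COLOR_RGB2GRAY)
x,y=proj(p,[.457,-.2225,.097])[0].astype(int);m=np.zeros(g.shape,bool);m[y-30:y+30,x-30:x+30]=1
for c in comps((g<60)&m): print("knob",c,ray(p,c[1:],.097).round(4))
c=np.array([.5156,-.1202,.046]);ey=np.array([.228,.974,0]);ex=np.array([.974,-.228,0])
for off in(-.0155,0,.0155):
  q=proj(p,[c+[0,0,.008 if off else .0175]+off*ex+a*ey for a in np.arange(-.012,.0121,.002)]).round().astype(int);print(off,[(int(hsv[v,u,1]),int(hsv[v,u,2])) for u,v in q])
q=proj(p,[c+[0,0,.008]+a*ex for a in np.arange(-.026,.0261,.002)]).round().astype(int);print([(int(hsv[v,u,1]),int(hsv[v,u,2])) for u,v in q])
E
```

```text
time: 39.8
tool_pos: [0.4562, -0.2201, 0.1667]
tcp_rot: [-3.121, 0.354, 0.002]
wrist_force: [1.0, -0.6, 0.3]
width: 0.702
grip_force: 0.0
time: 40.6
tool_pos: [0.4565, -0.2204, 0.1997]
tcp_rot: [-3.121, 0.355, 0.002]
wrist_force: [-0.1, 0.3, -0.8]
width: 0.7
grip_force: 0.0
knob (np.int32(328), np.float64(259.7), np.float64(178.5)) [[ 0.4571 -0.2222  0.097 ]]
-0.0155 [(1, 188), (1, 172), (10, 146), (48, 96), (77, 96), (98, 107), (93, 107), (41, 130), (18, 152), (1, 186), (1, 188), (5, 187), (6, 181)]
0 [(88, 185), (90, 185), (95, 175), (106, 128), (104, 144), (97, 184), (98, 184), (99, 180), (102, 170), (100, 171), (102, 173), (102, 172), (99, 172)]
0.0155 [(4, 189), (0, 178), (31, 123), (99, 90), (105, 126), (102, 142), (100, 145), (84, 145), (14, 164), (3, 182), (1, 182), (3, 183), (1, 183)]
[(86, 124), (79, 122), (44, 98), (33, 84), (38, 87), (93, 107), (105, 122), (106, 140), (104, 147), (104, 147), (101, 172), (101, 175), (99, 173), (101, 172), (100, 171), (98, 182), (99, 178), (100, 173), (100, 166), (102, 160), (105, 150), (95, 132), (50, 97), (29, 89), (30, 84), (30, 84), (37, 97)]
```

The collar is still in the slot, the knob is back at its starting place, and the gripper is clear. Handing in.

```bash
python3 -c "
from workcell import job
print(job.finish_job())"
```

```text
the job is handed in; nothing more can be done
None
```

I handed the job in at about 41 s, but the hand-in returned no verdict: the last readings have the handle lying in the cradle, its collar in the slot, and the bar lowered onto it by the knob and let go without a snap.

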